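# Run a bag hanger down the sloped rail and press it home

### The arm

A 6-joint arm with a two-finger parallel gripper is mounted at the origin on a cart in front of the work surface, level with it; the furniture and walls round the work are solid. World frame = base frame: x ahead of the robot, y to its left, z up, the work surface at z = 0. Lengths are in mm, angles in rad, forces in N, time in s.
With the tool pointing down it reaches from about 350 to 875 mm from the base axis. Payload 4.2 kg.
Tool frame: the origin (TCP) lies between the finger pads; the fingertips stand 14 mm ahead of it and the grasp point (between the pads) lies 5 mm behind it; z points along the fingers, y is the line along which they close (so a half turn about z gives the same grasp; the last joint's range is limited). The gripper opens to 85 mm and grips with 20 to 120 N. Pads are 22 mm wide; open, the fingers measure 114 mm over their backs; the gripper's body (76 mm by 85 mm) begins 54 mm behind the grasp point. The pads swing forward as they close: fully open they stand 13 mm farther back than shut.
Start: joints at [-0.94, 0.385, 0.008, 0, -1.194, -0.259], TCP at [227.072, -582.269, 245.312] pointing down, gripper open.
Joint ranges: [-3.14, 3.14], [-1.21, 2.06], [-1.07, 1.41], [-3.16, 2.05], [-2.99, -0.16], [-3.1, 3.1]. Speed limits (rad/s): [2.79, 2.79, 3.14, 3.14, 3.14, 3.14].

### API

Orientations are given as a unit quaternion [x, y, z, w].
In Python, from bench import * gives the robot as it stands.
- The arm moves only by the tool carry_out, never from a script. Its argument "motion" is a list of rows, each a list of 7 numbers: the turn, a rotation vector about the tool's x, y, z in rad, then the shift along the tool's x, y, z in mm, then the opening, from -1 (shut) to 1 (fully open), so that 0 is half open. A call has 1 to 5 rows; each row is the pose to reach, as a shift and turn from the pose commanded when the call began, along the tool's axes at that moment; what a row does not reach only later rows make up. A row lasts 1/8 s, in which the tool goes at most 62.5 mm and 10.7 degrees, less where a joint would pass 70% of its speed; a pose out of reach is approached as far as the arm can. A call with a gripper value outside its range is refused whole. The fingers move at their own pace and stop on an object; the grip force is fixed at half the most. Time passes only in rows, so rows that repeat a pose let the fingers close. It gives the time, the measured TCP pose, the force, the opening and the grip force at its end, in the units of the state.
- read_state(): the state, without advancing time (a new reading comes with each control period).
- get_image(name): name is "side" or "top" or "wrist"; returns a dict with "color" (384x512x3 uint8, blue, green, red), "mtx" (3x3 intrinsics, pixels), "position" and "orientation" of the camera in the world. Camera axes: x right, y down, z forward; pixel columns grow to the right and rows downward; lengths in mm; the calibration is good to about 2 mm. A picture is of the moment at which its call begins. There is no depth.
- job_done(): hands the job in; it is judged then, once.
The state is a dict: "clock": time; "joints": joint angles; "joint_vel": joint speeds; "joint_efforts": joint torques, N m; "position": TCP position; "ee_rot": TCP orientation; "contact_force": force on the tool from outside, world axes, zero at the start; "wrist_torque": the same for the moment, N m; "gripper_width": finger opening in mm; "grasp_force": force on a finger pad.
Only numpy, scipy, OpenCV 4.12 (cv2) and the standard library are available. Lean on these libraries where they do the work, as an engineer would, in place of code of your own. Each camera call takes 0.05 s, during which the arm holds its last target. There are 200 camera calls.

### The job

Pick up the roller hanger, set it astride the sloped rail near the rail's high end and let it go there, so that it rolls down by itself until the two black brake shoes stop it. Then gently push it on between the shoes, feeling for the end, until it has pressed the sprung rubber pad of the stop all the way in, and leave it there with its wheels on the rail. Never press it on the rail or the stop with more than about 20 newtons, and do not disturb the goods on the table.

Things in the scene. Friction and masses are not known exactly. Their poses are not given: they have to be found in the camera images.
- hanger_mid (a point): Centre (half-way up) of the loose roller hanger, an upside-down steel U, 85 mm tall, 0.18 kg, 24 mm wide over its side plates (x), 58 mm long (y, the way it rolls; both ends alike). z up. Slot between the plates 12 mm wide, open and flared below. Two wheels (20 mm across) touch the rail 10.5 mm below the point; plates reach 41 mm below it; it stands on two small outward hooks 42.5 mm below.
- hanger_tab (a point): Centre of the wooden grip tab on top of the hanger: 10 mm thick (x), 30 mm long (y), 26 mm high; axes as the hanger's. 29.5 mm above hanger_mid. The steel roof under the tab is 6 mm thick, its top 11 mm below this point. The hanger's ends (plates and roof) are upright faces 29 mm from its middle along y: push it there, low down, between the roof and the rail; pushed at the tab it would tip.
- rail_load (a point): Point on the top of the rail, on its middle line, near the high end: a good place for the hanger's middle. The rail is a straight steel bar, 8 mm thick (x), 300 mm long, sloping 10 degrees; y points uphill along it, z square to its top. High end with a small lug 60 mm uphill. A hanger on the rail has hanger_mid 10.5 mm above the top; let go, it rolls down slowly (about 0.2 m/s).
- rail_shoes (a point): Point on the rail's top between the two black sprung brake shoes (16 mm round, 24 mm tall plungers on side posts 39 mm either side of the rail), 150 mm downhill of rail_load, same axes. The rolling hanger stops with its middle about 27 mm uphill of here. Beyond, the shoes rub on its plates: pushing takes about 1 to 6 N, and they hold it where it is left.
- stop_pad (a joint): How far the stop's rubber pad is pressed in, m: 0 out, 0.006 fully in on a solid end; light spring, 1.5 N when in. The pad (24 mm wide, 6 to 26 mm above the rail's top) is hit by the hanger's end. Its clamped place varies and is not measured: the pad's face, when out, is 12 to 30 mm downhill of rail_shoes. Look or feel for it.
- rail_stand: The fixed stand that carries the rail, shoes and stop: wooden base 90 x 330 x 12 mm, origin under its middle on the table, y along the rail towards its high end. The rail's top is 135 mm above the table at the middle, about 161 mm at the high end and 109 mm at the low end.
- pack: Bystander: flat yellow pack of wafers, 46 x 96 x 22 mm, origin at its underside's centre.
- tin: Bystander: round red tin with a cream lid, 64 mm across and high, origin at its underside's centre.
- spool: Bystander: ribbon spool lying flat, 53 mm across, 22 mm high, origin at its underside's centre.
- chunk: Bystander: brown chocolate chunk, 39 x 31 x 16 mm, origin at its underside's centre.
Things that resemble listed ones, but are neither listed nor needed, are in the scene too. Several things look just like the part that bears hanger_mid: the one meant starts farthest to the robot's left.

How it is judged:
By the outcome, as a careful person would: the job done as asked, in the order asked, and still so for the second after the job is handed in, with the robot touching nothing.
It also fails if it takes over 64 s, if anything falls off the work surface, if the arm or the gripper's body presses on something with over 40 N, if the wrist force passes 120 N, or if a joint passes its speed limit or range.

## Working session

There is one attempt and no reset: what is moved stays moved. The work goes in short steps, Python scripts to look and compute and a tool call to move; the robot and the scene stay as the last step left them, time stands still between calls to the robot, and variables do not carry over. Pictures are saved under pics/ and viewed, at most 10 in all, crops included, and the job is handed in when it is done.

Besides the shell and the picture viewer there is one more tool, called after "Call:" as name([rows], argument=value, ...), one row to a line, values as JSON. carry_out: Moves the arm, as the interface text tells. Its arguments: {"type":"object","properties":{"motion":{"type":"array"}},"required":["motion"]}

```bash
mkdir -p pics; ls; python3 - <<'E'
from bench import *
import cv2,numpy as np
a=get_image("side");b=get_image("top")
cv2.imwrite("pics/side.png",a["color"]);cv2.imwrite("pics/top.png",b["color"])
for i in(a,b):print(i["mtx"],i["position"],i["orientation"])
s=read_state();print(s)
E
```

```text
pics
[[348.04890516   0.         252.59432531]
 [  0.         348.04890516 191.40533137]
 [  0.           0.           1.        ]] [201.55675286 720.57264989 734.24398617] [-0.17731517  0.87814052 -0.43638368  0.08365309]
[[366.44314652   0.         254.84262433]
 [  0.         366.44314652 191.10381586]
 [  0.           0.           1.        ]] [ 333.70174989  -29.68388422 1057.38114424] [ 0.70721231 -0.70138637  0.05645141 -0.06871063]
{'clock': 0.1, 'joints': array([-9.40410109e-01,  3.85504292e-01,  6.76907353e-03, -3.93663386e-04,
       -1.19398302e+00, -2.58604959e-01]), 'joint_vel': array([-0.00024011, -0.00083978,  0.00232203,  0.00210811,  0.00163488,
        0.0004411 ]), 'joint_efforts': array([-1.13186416e-03, -3.93318665e+01,  1.88929296e+01,  4.19790611e+00,
       -2.61566085e-03,  6.90723084e-06]), 'position': array([ 226.88623102, -581.84895707,  244.32477406]), 'ee_rot': array([-1.84750452e-01,  9.82784978e-01,  9.46245226e-04, -2.48037558e-04]), 'contact_force': array([ 0.09247312, -0.23524507, -0.32003428]), 'wrist_torque': array([ 0.00937165, -0.02080658,  0.00284913]), 'grasp_force': 0.0, 'gripper_width': 85.6704958201078}
```

View pics/side.png

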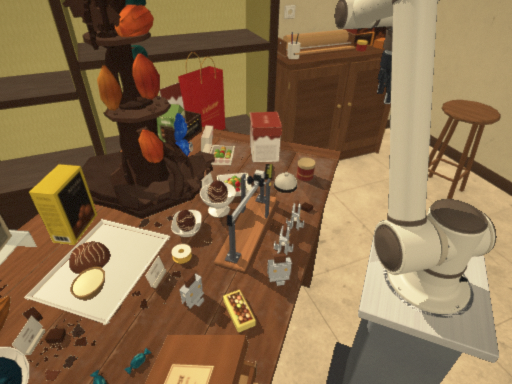

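View pics/top.png

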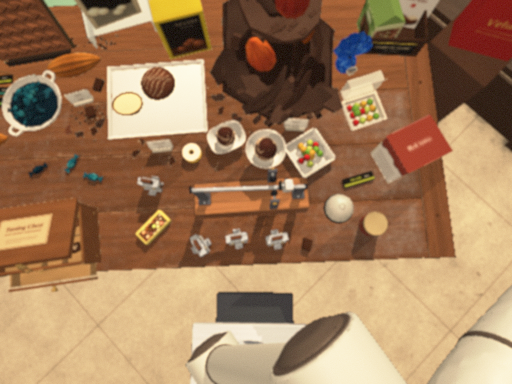

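The side view shows the rail from about (232,215) to (268,175), and the leftmost hanger at (192,291). In the top view the hanger is at (150,184) and the rail runs from (195,190) to (303,187). Next I'll enlarge these areas.

```bash
python3 - <<'E'
import cv2,numpy as np
a=cv2.imread("pics/side.png");b=cv2.imread("pics/top.png")
A=cv2.resize(a[160:310,170:320],None,fx=2.667,fy=2.667,interpolation=cv2.INTER_CUBIC) #400x400
B=cv2.resize(b[155:215,125:325],None,fx=4,fy=4,interpolation=cv2.INTER_CUBIC) #800x240
A=cv2.resize(a[160:310,170:320],(400,400),interpolation=cv2.INTER_CUBIC)[:360]
c=np.zeros((600,800,3),np.uint8);c[:360,:400]=A
c[:360,400:]=cv2.resize(a[155:245,210:310],(400,360),interpolation=cv2.INTER_CUBIC);c[360:]=B
cv2.imwrite("pics/c1.png",c)
E
```

```text
(no output)
```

View pics/c1.png

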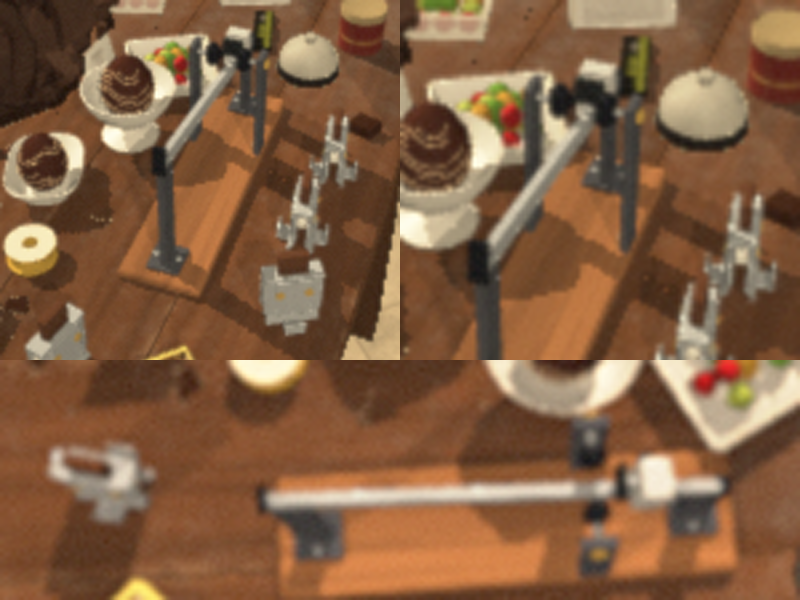

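The hanger is upright with its roof leaning left in the top view. The rail's high end is at about (191,190), on the robot's left, and the stop (white block) is at about (289,185). Next I'll cast rays to get positions.

```bash
cat > h.py <<'E'
from bench import *
import cv2,numpy as np
from scipy.spatial.transform import Rotation as R
np.set_printoptions(precision=4,suppress=True)
def ray(im,p):
    d=np.linalg.inv(im["mtx"])@[p[0],p[1],1]
    d=R.from_quat(im["orientation"]).apply(d); return np.array(im["position"],float),d/np.linalg.norm(d)
def plane(im,p,z):
    o,d=ray(im,p); return o+d*(z-o[2])/d[2]
def tri(i1,p1,i2,p2):
    o1,d1=ray(i1,p1);o2,d2=ray(i2,p2)
    t=np.linalg.lstsq(np.c_[d1,-d2],o2-o1,rcond=None)[0]
    a,b=o1+d1*t[0],o2+d2*t[1]; return (a+b)/2,np.linalg.norm(a-b)
def proj(im,P):
    c=R.from_quat(im["orientation"]).inv().apply(np.atleast_2d(P)-im["position"])@np.array(im["mtx"]).T
    return c[:,:2]/c[:,2:]
def tool(yaw,tilt=0):
    # tool down, tool y axis at angle yaw from world x (mod pi); tilt about tool y
    y=np.array([np.cos(yaw),np.sin(yaw),0]);z=np.array([0,0,-1.]);x=np.cross(y,z)
    return R.from_matrix(np.c_[x,y,z])*R.from_rotvec([0,tilt,0])
def delta(target,rot):
    s=read_state();q=R.from_quat(s["ee_rot"])
    return (q.inv()*rot).as_rotvec(), q.inv().apply(np.array(target)-s["position"])
E
python3 - <<'E'
from h import *
a=get_image("side");b=get_image("top")
f=lambda x,y:(170+x*150/400,160+y*150/400)
g=lambda x,y:(210+x/4-100,155+y/4)
t=lambda x,y:(125+x/4,155+(y-360)/4)
print("high",tri(a,g(480,248),b,t(265,495)),"low end",plane(b,t(727,486),109))
print("high161",plane(b,t(265,497),161))
print("tab top?",tri(a,f(55,318),b,t(82,465)),plane(b,t(82,465),85))
print("blk",plane(b,t(120,485),61),plane(b,t(120,485),30))
print("yellow pad/stop",plane(b,t(655,480),130))
s=read_state();print(R.from_quat(s["ee_rot"]).as_matrix())
E
```

```text
high (array([497.7671, 144.654 , 164.0435]), np.float64(1.5785560441969597)) low end [ 516.7448 -148.7187  109.    ]
high161 [497.8342 145.4371 161.    ]
tab top? (array([534.2871, 289.2351,  74.3433]), np.float64(1.961586951156751)) [533.0594 286.1369  85.    ]
blk [523.9526 266.4752  61.    ] [529.8718 275.6894  30.    ]
yellow pad/stop [516.3217 -99.8953 130.    ]
[[-0.9317 -0.3632 -0.0006]
 [-0.3632  0.9317  0.0012]
 [ 0.0001  0.0013 -1.    ]]
```

Call:
carry_out([
  [0,0,0,-40,46,-15,1],
  [0,0,0,-80,93,-40,1],
  [0,0,0,-119,139,-75,1],
  [0,0,0,-159,185,-75,1],
  [0,0,0,-199,232,-75,1],
])

```text
clock: 0.82
position: [326.0, -299.6, 321.0]
ee_rot: [-0.185, 0.983, -0.001, 0.001]
contact_force: [1.9, -0.0, -0.7]
gripper_width: 85.6
grasp_force: 0.0
```

Call:
carry_out([
  [0,0,0,-40,46,0,1],
  [0,0,0,-80,93,0,1],
  [0,0,0,-119,139,0,1],
  [0,0,0,-159,185,0,1],
  [0,0,0,-199,232,0,1],
])

```text
clock: 1.45
position: [426.8, -10.9, 320.6]
ee_rot: [-0.185, 0.983, 0.0, 0.001]
contact_force: [1.5, -0.7, 0.4]
gripper_width: 85.7
grasp_force: 0.0
```

Call:
carry_out([
  [0,0,-0.18,-40,46,0,1],
  [0,0,-0.36,-80,93,0,1],
  [0,0,-0.54,-119,139,0,1],
  [0,0,-0.72,-159,185,0,1],
  [0,0,-0.9,-199,220,0,1],
])

```text
clock: 2.08
position: [532.3, 266.7, 320.1]
ee_rot: [-0.597, 0.802, 0.0, -0.0]
contact_force: [0.8, -0.3, 0.1]
gripper_width: 85.4
grasp_force: 0.0
```

```bash
python3 - <<'E'
from h import *
w=get_image("wrist");cv2.imwrite("pics/w1.png",w["color"]);b=get_image("top")
print(w["position"],R.from_quat(w["orientation"]).as_matrix(),w["mtx"][0])
s=read_state();print(s["clock"],s["position"],s["joints"],delta([530,283,300],tool(np.pi)))
E
```

```text
[510.7981 194.5976 449.1751] [[-0.9572  0.2765  0.0851]
 [ 0.2893  0.9155  0.2797]
 [-0.0006  0.2923 -0.9563]] [275.6335   0.     251.1285]
2.175 [533.3802 268.4322 317.6256] [ 0.737   0.2984  0.0611 -0.0004 -1.3358 -1.031 ] (array([ 0.0018, -0.0015, -0.2941]), array([-12.9937,   7.4309,  17.614 ]))
```

View pics/w1.png

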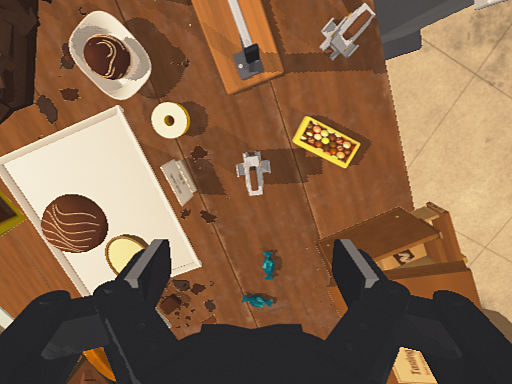

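The wrist view shows the hanger at about (253,172) with its long axis nearly vertical in the image, brown tab near (253,178). The wafer pack (chocolate box) is at (327,140) and the spool at (170,121).

```bash
python3 - <<'E'
from h import *
w=get_image("wrist");im=w["color"]
print(plane(w,(253,180),85),plane(w,(253,152),40),plane(w,(255,194),61))
c=cv2.resize(im[130:220,200:310],None,fx=6,fy=6,interpolation=cv2.INTER_CUBIC);cv2.imwrite("pics/w1c.png",c)
E
```

```text
[536.8486 288.1323  85.    ] [527.5522 258.5599  40.    ] [541.8464 315.3901  61.    ]
```

View pics/w1c.png

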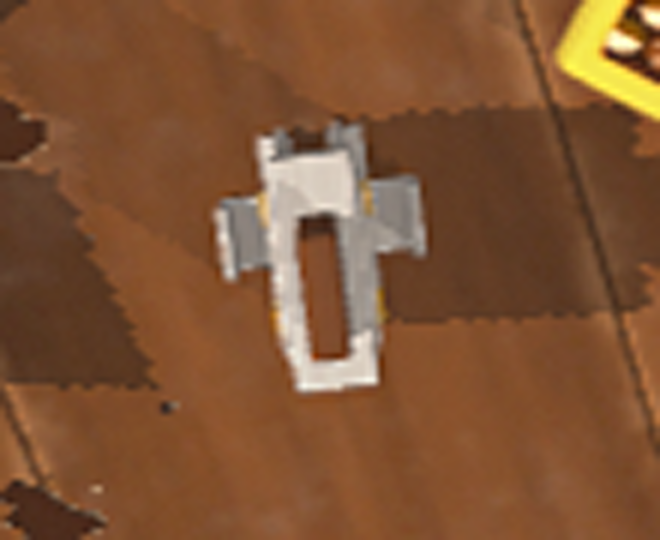

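```bash
python3 - <<'E'
from h import *
w=get_image("wrist")
P=lambda x,y,z:plane(w,(200+x/6,130+y/6),z)
p,q=P(320,238,85),P(331,357,85);d=q-p
print(p,q,np.linalg.norm(d)); c=(p+q)/2
e1,e2=P(312,152,61),P(339,390,61);print(e1,e2,np.linalg.norm(e2-e1),(e1+e2)/2)
yaw=np.arctan2(d[1],d[0]);d2=e2-e1;y2=np.arctan2(d2[1],d2[0]);print(yaw,y2)
# tool y = perpendicular to d
ty=(yaw+y2)/2+np.pi/2
print(ty, delta([*( (c+e1/2+e2/2)/2)[:2],160],tool(ty)))
E
```

```text
[531.2483 272.4599  85.    ] [536.9802 299.784   85.    ] 27.91889649480695
[528.3573 257.3191  61.    ] [539.2962 315.4129  61.    ] 59.114762232001716 [533.8268 286.366   61.    ]
1.3640236156945174 1.384678433204317
2.9451473512443136 (array([ 0.0016, -0.002 , -0.1026]), array([-21.2436,   4.1565, 158.89  ]))
```

Call:
carry_out([
  [0,0,-0.05,-10,2,50,0.4],
  [0,0,-0.103,-21,4,100,0.1],
  [0,0,-0.103,-21,4,150,0],
  [0,0,-0.103,-21,4,190,0],
  [0,0,-0.103,-21,4,190,0],
])

```text
clock: 2.9
position: [532.7, 283.0, 127.9]
ee_rot: [-0.634, 0.774, -0.0, -0.004]
contact_force: [0.8, -0.2, 0.4]
gripper_width: 42.6
grasp_force: 0.0
```

```bash
python3 - <<'E'
from h import *
w=get_image("wrist");cv2.imwrite("pics/w2.png",w["color"])
s=read_state();print(s["position"],delta([534,286.2,77],tool(2.945)))
E
```

```text
[534.4057 284.3963 130.5318] (array([ 0.0004, -0.0015, -0.0005]), array([-1.7705,  0.7304, 53.5295]))
```

View pics/w2.png

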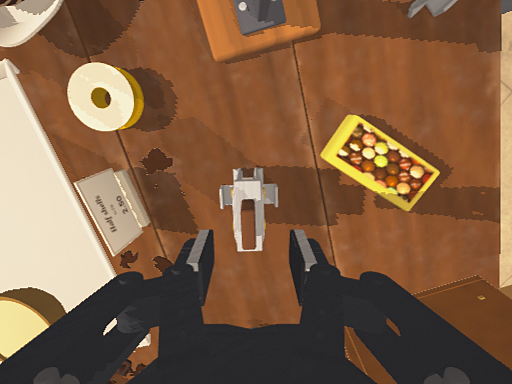

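The tab at (249,220) lies between the fingers, whose midline is about column 252. I'll descend and grip.

Call:
carry_out([
  [0,0,0,-2,1,27,0],
  [0,0,0,-2,1,53,0],
  [0,0,0,-2,1,53,0],
  [0,0,0,-2,1,53,-1],
  [0,0,0,-2,1,53,-1],
])

```text
clock: 3.58
position: [535.1, 288.6, 79.6]
ee_rot: [-0.635, 0.773, -0.0, 0.002]
contact_force: [-1.0, 0.3, 1.8]
gripper_width: 8.6
grasp_force: 59.2
```

Call:
carry_out([
  [0,0,0,0,0,0,-1],
  [0,0,0,0,0,0,-1],
  [0,0,0,0,0,0,-1],
])

```text
clock: 3.95
position: [535.2, 288.6, 79.6]
ee_rot: [-0.635, 0.773, -0.0, 0.002]
contact_force: [1.0, -0.7, 7.1]
gripper_width: 8.4
grasp_force: 59.9
```

Call:
carry_out([
  [0,0,0,0,0,-40,-1],
  [0,0,0,0,0,-100,-1],
  [0,0,0,0,0,-160,-1],
  [0,0,0,0,0,-190,-1],
  [0,0,0,0,0,-190,-1],
])

```text
clock: 4.58
position: [534.6, 288.4, 270.4]
ee_rot: [-0.635, 0.773, 0.0, 0.003]
contact_force: [0.0, 0.2, -2.4]
gripper_width: 8.6
grasp_force: 59.0
```

```bash
cat >> h.py <<'E'
def railframe(hi,lo):
    h=np.r_[np.array(hi[:2])-lo[:2],0];h/=np.linalg.norm(h);t=np.deg2rad(10)
    u=h*np.cos(t)+[0,0,np.sin(t)];n=-h*np.sin(t)+[0,0,np.cos(t)]
    x=np.cross(u,n); return u,n,x
def railrot(hi,lo):
    u,n,x=railframe(hi,lo); return R.from_matrix(np.c_[-u,-x,-n])
E
python3 - <<'E'
from h import *
hi,lo=np.array([497.8,145,161]),np.array([516.7,-148.7,109])
u,n,x=railframe(hi,lo);L=hi-60*u;print(L,u,n,x)
print(delta(L+n*125,railrot(hi,lo)),read_state()["contact_force"],read_state()["gripper_width"])
E
```

```text
[501.5946  86.0335 150.5811] [-0.0632  0.9828  0.1736] [ 0.0112 -0.1733  0.9848] [0.9979 0.0642 0.    ]
(array([-0.0271, -0.1688, -0.2591]), array([225.9177, -12.6079,  -4.4339])) [ 0.0062  0.1567 -2.4171] 8.576471396991243
```

Call:
carry_out([
  [-0.007,-0.04,-0.065,56,-3,-4,-1],
  [-0.014,-0.085,-0.13,113,-6,-4,-1],
  [-0.02,-0.127,-0.195,170,-10,-4,-1],
  [-0.027,-0.169,-0.259,226,-13,-4,-1],
  [-0.027,-0.169,-0.259,226,-13,-4,-1],
])

```text
clock: 5.2
position: [501.1, 59.7, 269.5]
ee_rot: [0.724, -0.684, -0.065, -0.055]
contact_force: [-0.4, 0.3, -2.2]
gripper_width: 8.8
grasp_force: 58.9
```

```bash
python3 - <<'E'
from h import *
w=get_image("wrist");cv2.imwrite("pics/w3.png",w["color"])
np.save("w3.npy",w,allow_pickle=True)
hi,lo=np.array([497.8,145,161]),np.array([516.7,-148.7,109])
u,n,x=railframe(hi,lo);L=hi-60*u
print(proj(w,[L,hi,lo,L-u*60,L-150*u]),delta(L+n*125,railrot(hi,lo)),read_state()["position"])
E
```

```text
[[ 248.2342  194.8502]
 [ 248.9881  250.9775]
 [ 243.9083 -127.3313]
 [ 247.3746  130.8401]
 [ 245.832    15.9842]] (array([ 0.0072, -0.0041, -0.0062]), array([-3.4745, -1.4711, -3.5612])) [501.6543  61.4676 269.5954]
```

View pics/w3.png

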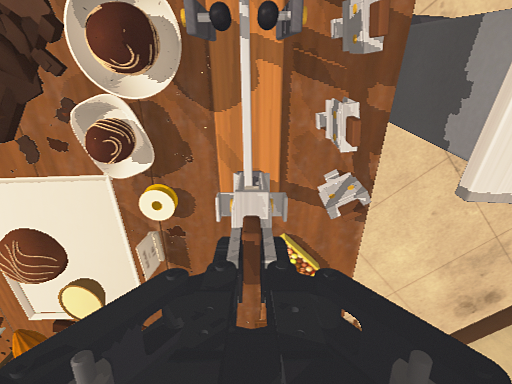

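The rail runs up the image at about column 248, with the shoes at (219,16) and (268,16). The held hanger is centred at about column 250. I'll measure the edges next.

```bash
python3 - <<'E'
from h import *
w=np.load("w3.npy",allow_pickle=True).item();im=w["color"].astype(int)
for r in (45,60,80,100,120,140,155):
    m=(im[r,225:275].max(1)-im[r,225:275].min(1)<35)&(im[r,225:275].max(1)>110)
    c=np.where(m)[0]+225; print(r,c.min(),c.max(),len(c),end='; ')
    o=[plane(w,(k,r),0) for k in (0,)]
print()
s=read_state();q=R.from_quat(s["ee_rot"]);T=s["position"]
mid=T-q.apply([0,0,0])+q.apply([0,0,37.1])
ax=q.as_matrix()
# predicted pixel columns of held hanger centre at downhill end of roof (y=-29 -> tool +x), heights
print([proj(w,mid+ax[:,0]*29-ax[:,2]*h)[0] for h in(18,0,-40)], proj(w,T))
for r in (176,184,192,200,206,212,222,240,260): print(r,''.join('#' if v.max()-v.min()<35 and v.max()>140 else ('b' if v.max()-v.min()>=35 else '.') for v in im[r,210:295]))
E
```

```text
45 241 249 9; 60 241 249 9; 80 242 250 9; 100 243 250 8; 120 243 250 8; 140 243 251 9; 155 244 251 8; 
[array([250.1169, 194.8312]), array([250.233 , 186.0452]), array([250.4235, 171.6414])] [[250.2269 257.9097]]
176 bbbbbbbbbbbbbbbbbbbbbbbb#######...########.......###...####bbbbbbbbbbbbbbbbbbbbbbbbbb
184 bbbbbbbbbbbbbbbbbbbbbbbb######....########....###..##....###bbbbbbbbbbbbbbbbbbbbbbbbb
192 bbbbbbbbb.bbbbbbbbbbbbb####################################.bbb..bbb........bbbbbbbbb
200 bbbbbb###...########bbb####################################.bbbb###.##....####bbbbbbb
206 bbbbbb###...######.bbb#######################################bbb##....#...###bbbbbbbb
212 bbbbbbb##...#...###.#b########################################bb#######...###bbbbbbbb
222 bbbbbbbbbbbbbbbbbbbbbb###########bbbbbbbbbbbbbbbbb.#..########bbbbbbbbbbbbbbbbbbbbbbb
240 bbbbbbbb............#...........bbbbbbbbbbbbbbbbbbb...#.......#...........bbbbbbbbbbb
260 bbb...............##.............bbbbbbbbbbbbbbbbb.....#########................bbbbb
```

```bash
python3 - <<'E'
from h import *
hi,lo=np.array([497.8,145,161]),np.array([516.7,-148.7,109])
u,n,x=railframe(hi,lo);L=hi-60*u
print(delta(L+n*92+x*.6,railrot(hi,lo)))
E
```

```text
(array([ 0.0072, -0.0041, -0.0062]), array([-3.6149, -2.3083, 29.4333]))
```

Call:
carry_out([
  [0.007,-0.004,-0.006,-4,-2,15,-1],
  [0.007,-0.004,-0.006,-4,-2,29,-1],
  [0.007,-0.004,-0.006,-4,-2,29,-1],
  [0.007,-0.004,-0.006,-4,-2,29,-1],
])

```text
clock: 5.75
position: [504.1, 73.0, 243.3]
ee_rot: [0.729, -0.679, -0.063, -0.06]
contact_force: [-0.1, -0.1, -1.9]
gripper_width: 8.6
grasp_force: 58.8
```

```bash
python3 - <<'E'
from h import *
w=get_image("wrist");im=w["color"];im2=im.astype(int)
hi,lo=np.array([497.8,145,161]),np.array([516.7,-148.7,109])
u,n,x=railframe(hi,lo);L=hi-60*u
print(delta(L+n*47.6+x*.6,railrot(hi,lo)),read_state()["contact_force"])
a=cv2.resize(im[120:280,190:310],(450,600),interpolation=cv2.INTER_CUBIC)
s=get_image("side");p=proj(s,L+n*40)[0].astype(int);print(p)
b=cv2.resize(s["color"][p[1]-45:p[1]+75,p[0]-35:p[0]+35],(350,600),interpolation=cv2.INTER_CUBIC)
cv2.imwrite("pics/w4.png",np.hstack([a,b]))
E
```

```text
(array([-0.0026, -0.0001,  0.0058]), array([ 3.1371,  1.3767, 46.2954])) [-0.1406 -0.2612 -1.9995]
[238 193]
```

View pics/w4.png

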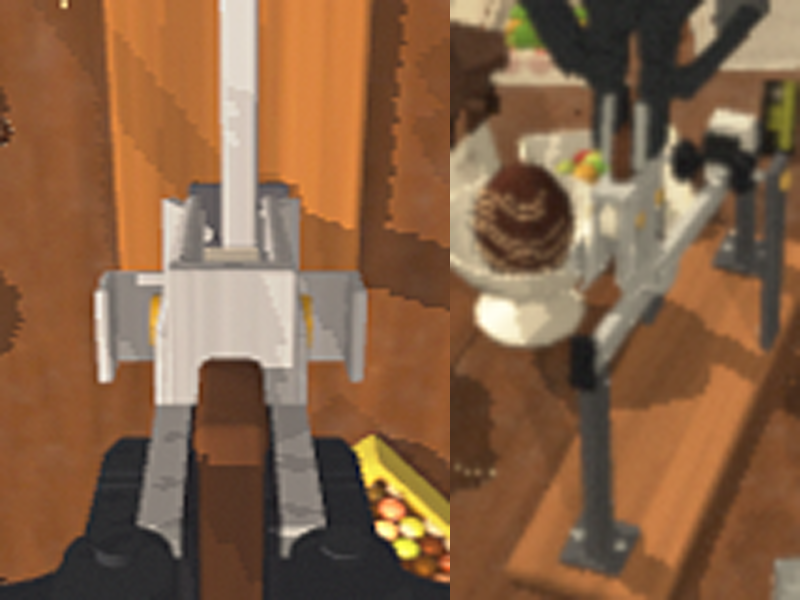

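The rail centre (crop column 239) is about 1.7 mm to the right of the hanger centre (231), and the two are parallel. I'll shift and lower.

Call:
carry_out([
  [0,0,0,3,1.7,5,-1],
  [0,0,0,3,1.7,12,-1],
  [0,0,0,3,1.7,20,-1],
  [0,0,0,3,1.7,28,-1],
  [0,0,0,3,1.7,36,-1],
])

```text
clock: 6.48
position: [502.1, 75.8, 206.6]
ee_rot: [0.728, -0.68, -0.063, -0.06]
contact_force: [-0.6, 0.3, -1.6]
gripper_width: 8.3
grasp_force: 58.9
```

```bash
python3 - <<'E'
from h import *
w=get_image("wrist")
hi,lo=np.array([497.8,145,161]),np.array([516.7,-148.7,109])
u,n,x=railframe(hi,lo);L=hi-60*u
print(delta(L+n*47.6+x*.6,railrot(hi,lo)),read_state()["contact_force"],read_state()["wrist_torque"])
E
```

```text
(array([ 0.0004, -0.0001,  0.0044]), array([-0.4357, -1.4066,  8.2462])) [-0.2742  0.4701 -2.6405] [-0.4822  0.0215  0.0029]
```

Call:
carry_out([
  [0,0,0,0,0,2,-1],
  [0,0,0,0,0,4,-1],
  [0,0,0,0,0,5.5,-1],
  [0,0,0,0,0,6.5,-1],
  [0,0,0,0,0,6.5,-1],
])

```text
clock: 7.15
position: [502.1, 76.9, 200.9]
ee_rot: [0.728, -0.68, -0.063, -0.061]
contact_force: [-0.5, -0.0, -1.7]
gripper_width: 8.7
grasp_force: 58.9
```

Call:
carry_out([
  [0,0,0,0,0,0.7,-1],
  [0,0,0,0,0,0.7,-1],
])

```text
clock: 7.4
position: [502.1, 77.0, 200.2]
ee_rot: [0.728, -0.68, -0.063, -0.061]
contact_force: [0.4, -0.1, -1.7]
gripper_width: 8.8
grasp_force: 58.9
```

Call:
carry_out([
  [0,0,0,0,0,0.7,-1],
  [0,0,0,0,0,0.7,-1],
])

```text
clock: 7.65
position: [502.0, 77.1, 199.5]
ee_rot: [0.728, -0.68, -0.063, -0.061]
contact_force: [-0.1, 0.0, -1.0]
gripper_width: 8.8
grasp_force: 58.9
```

Call:
carry_out([
  [0,0,0,0,0,0.6,-1],
  [0,0,0,0,0,0.6,-1],
])

```text
clock: 7.9
position: [502.1, 77.2, 198.9]
ee_rot: [0.728, -0.68, -0.063, -0.061]
contact_force: [0.4, -0.3, -2.4]
gripper_width: 8.6
grasp_force: 58.9
```

Call:
carry_out([
  [0,0,0,0,0,0.6,-1],
  [0,0,0,0,0,0.6,-1],
])

```text
clock: 8.15
position: [502.1, 77.3, 198.3]
ee_rot: [0.728, -0.68, -0.063, -0.061]
contact_force: [0.3, 0.4, -2.3]
gripper_width: 8.7
grasp_force: 58.9
```

Call:
carry_out([
  [0,0,0,0,0,0.5,-1],
  [0,0,0,0,0,1,-1],
  [0,0,0,0,0,1,-1],
])

```text
clock: 8.52
position: [502.1, 77.5, 197.4]
ee_rot: [0.728, -0.68, -0.063, -0.061]
contact_force: [0.4, -0.4, -1.4]
gripper_width: 8.6
grasp_force: 58.9
```

Call:
carry_out([
  [0,0,0,0,0,0.6,-1],
  [0,0,0,0,0,0.6,-1],
])

```text
clock: 8.78
position: [502.1, 77.6, 196.8]
ee_rot: [0.728, -0.68, -0.063, -0.061]
contact_force: [-0.2, 0.5, -1.4]
gripper_width: 8.3
grasp_force: 58.9
```

Call:
carry_out([
  [0,0,0,0,0,0.6,-1],
  [0,0,0,0,0,0.6,-1],
])

```text
clock: 9.02
position: [502.2, 77.6, 196.7]
ee_rot: [0.728, -0.68, -0.062, -0.061]
contact_force: [-1.2, -0.4, 1.7]
gripper_width: 8.3
grasp_force: 59.4
```

Call:
carry_out([
  [0,0,0,0,0,0.6,-1],
  [0,0,0,0,0,0.6,-1],
])

```text
clock: 9.28
position: [502.3, 77.6, 196.6]
ee_rot: [0.728, -0.68, -0.062, -0.061]
contact_force: [-1.3, -1.6, 5.1]
gripper_width: 8.7
grasp_force: 60.0
```

```bash
python3 - <<'E'
from h import *
w=get_image("wrist");im=w["color"]
hi,lo=np.array([497.8,145,161]),np.array([516.7,-148.7,109])
u,n,x=railframe(hi,lo);L=hi-60*u
print(delta(L+n*47.6+x*.6,railrot(hi,lo)),read_state()["contact_force"])
a=cv2.resize(im[120:280,190:310],(450,600),interpolation=cv2.INTER_CUBIC)
s=get_image("side");p=proj(s,L+n*20)[0].astype(int)
b=cv2.resize(s["color"][p[1]-40:p[1]+40,p[0]-23:p[0]+23],(350,600),interpolation=cv2.INTER_CUBIC)
cv2.imwrite("pics/w5.png",np.hstack([a,b]))
E
```

```text
(array([-0.003 , -0.0002,  0.0055]), array([-0.3064, -0.4925, -0.8398])) [-1.4845 -1.2691  5.4337]
```

View pics/w5.png

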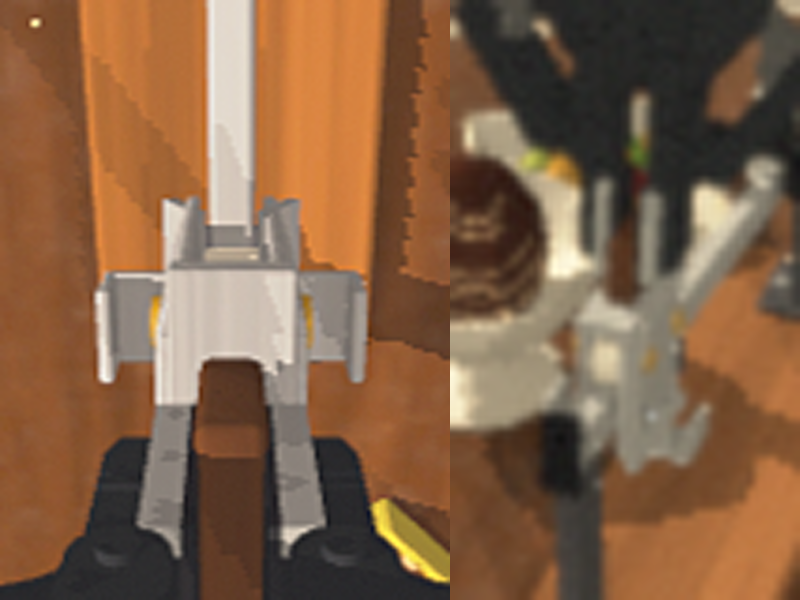

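The hanger sits astride the rail with its wheels on it (force change about 7 N). I'll unload, open and lift away.

Call:
carry_out([
  [0,0,0,0,0,-0.9,-1],
  [0,0,0,0,0,-0.9,-1],
  [0,0,0,0,0,-0.9,0],
  [0,0,0,0,0,-0.9,0],
  [0,0,0,0,0,-0.9,0],
])

```text
clock: 10.0
position: [502.1, 77.7, 196.3]
ee_rot: [0.728, -0.68, -0.063, -0.061]
contact_force: [0.8, 0.1, -0.1]
gripper_width: 42.7
grasp_force: 0.0
```

Call:
carry_out([
  [0,0,0,0,0,-20,0],
  [0,0,0,0,0,-60,0],
  [0,0,0,-30,0,-90,0],
  [0,0,0,-60,0,-100,-1],
  [0,0,0,-60,0,-100,-1],
])

```text
clock: 10.62
position: [499.2, 120.5, 306.8]
ee_rot: [0.729, -0.679, -0.062, -0.062]
contact_force: [-0.6, -0.0, -1.1]
gripper_width: 7.1
grasp_force: 0.0
```

```bash
python3 - <<'E'
from h import *
w=get_image("wrist");t=get_image("top");s=get_image("side")
np.save("s6.npy",[w,t,s],allow_pickle=True)
print(read_state()["position"],read_state()["contact_force"])
hi,lo=np.array([497.8,145,161]),np.array([516.7,-148.7,109])
u,n,x=railframe(hi,lo);L=hi-60*u
c=np.zeros((600,800,3),np.uint8);c[:384,:512]=w["color"]
c[384:,:800]=cv2.resize(t["color"][160:214,180:380],(800,216),interpolation=cv2.INTER_CUBIC)
c[:384,512:]=cv2.resize(s["color"][155:245,220:287],(288,384),interpolation=cv2.INTER_CUBIC)
cv2.imwrite("pics/w6.png",c)
E
```

```text
[498.417  118.7847 304.4396] [-0.1783 -0.7545 -0.0044]
```

View pics/w6.png

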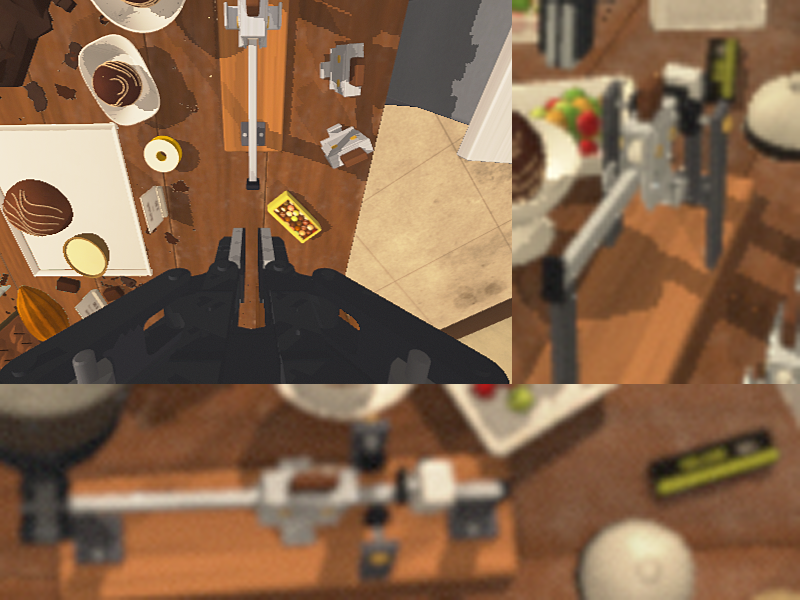

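The hanger has rolled down to the shoes (top crop (308,500)) and stands against them. The black pad's face shows near (396,488) in that crop. I'll work out the push pose.

```bash
cat >> h.py <<'E'
hi,lo=np.array([497.8,145,161]),np.array([516.7,-148.7,109])
u,n,x=railframe(hi,lo);L=hi-60*u
rotp=tool(np.arctan2(-x[1],-x[0]))
def tcp(s,h,up=0):  # tcp for leading tip corner s mm downhill of L, h above rail
    m=rotp.as_matrix();return L-u*s+n*h-14*m[:,2]-11*m[:,0]+[0,0,up]
E
python3 - <<'E'
from h import *
w,t,s=np.load("s6.npy",allow_pickle=True)
f=lambda X,Y:(180+X/4,160+(Y-384)/4)
for p,h in (((308,500),29),((258,500),29),((358,498),29),((396,488),20),((376,445),10),((376,515),10)):
    P=L-u*130
    for _ in range(6):
        Q=plane(t,f(*p),P[2]); sd=-(Q-L)@u; P=L-u*sd+n*h
    print(p,sd,(Q-L)@x)
a=tcp(80,9,90);print(a,tcp(80,9),delta(a,rotp),read_state()["joints"])
E
```

```text
(308, 500) 100.7907959479609 -8.864259100420039
(258, 500) 69.46296613636035 -8.094460577814028
(358, 498) 132.54715701124738 -8.371006525001373
(396, 488) 159.45769873371518 -0.8099413221333567
(376, 445) 150.57850745285918 29.670917100247692
(376, 515) 147.59318762341763 -16.110177593496545
[506.048   16.8292 249.5525] [506.048   16.8292 159.5525] (array([-0.0008,  0.1741,  0.0044]), array([110.2002,  -0.5616,  36.3505])) [ 0.4545  0.1437 -0.1195 -0.1697 -1.2448 -0.3364]
```

Call:
carry_out([
  [0,0.08,0,-10,0,0,-1],
  [0,0.17,0,-10,0,0,-1],
  [0,0.174,0.004,-10,0,0,-1],
])

```text
clock: 11.15
position: [497.6, 129.1, 305.7]
ee_rot: [0.73, -0.683, 0.0, 0.0]
contact_force: [0.1, 0.8, -1.3]
gripper_width: 0.1
grasp_force: 0.0
```

```bash
python3 - <<'E'
from h import *
w,t,s=np.load("s6.npy",allow_pickle=True)
t2=get_image("top");s2=get_image("side");np.save("s7.npy",[t2,s2],allow_pickle=True)
for A,B,r in((t,t2,(slice(165,215),slice(230,310))),(s,s2,(slice(165,215),slice(225,280)))):
    d=np.abs(A["color"][r].astype(int)-B["color"][r]).max(2);print((d>40).sum())
def prof(T):  # brightness along rail, 20mm above rail at x=+9 (plate/roof), print grey & saturation
    o=[]
    for k in range(60,200,4):
        p=proj(T,L-u*k+n*29)[0]; v=cv2.getRectSubPix(T["color"],(1,1),tuple(map(float,p)))[0,0].astype(int); o.append((k,int(v.max()),int(v.max()-v.min())))
    return o
print(prof(t));print(prof(t2))
print(read_state()["position"])
E
```

```text
319
172
[(60, 172, 58), (64, 168, 48), (68, 161, 33), (72, 166, 27), (76, 209, 32), (80, 213, 33), (84, 197, 32), (88, 128, 31), (92, 86, 43), (96, 89, 49), (100, 91, 47), (104, 91, 49), (108, 89, 47), (112, 90, 47), (116, 108, 42), (120, 166, 35), (124, 206, 34), (128, 202, 34), (132, 159, 40), (136, 130, 46), (140, 132, 46), (144, 154, 39), (148, 178, 43), (152, 181, 55), (156, 112, 35), (160, 56, 12), (164, 135, 23), (168, 180, 27), (172, 188, 37), (176, 229, 43), (180, 239, 38), (184, 237, 39), (188, 237, 38), (192, 229, 44), (196, 198, 59)]
[(60, 173, 59), (64, 169, 47), (68, 179, 40), (72, 176, 43), (76, 173, 46), (80, 170, 49), (84, 159, 43), (88, 140, 29), (92, 173, 27), (96, 213, 33), (100, 213, 33), (104, 180, 27), (108, 114, 30), (112, 84, 39), (116, 86, 43), (120, 89, 39), (124, 89, 42), (128, 85, 40), (132, 90, 39), (136, 128, 32), (140, 183, 33), (144, 213, 34), (148, 206, 36), (152, 176, 49), (156, 104, 35), (160, 55, 8), (164, 137, 24), (168, 181, 32), (172, 189, 35), (176, 231, 44), (180, 239, 38), (184, 238, 38), (188, 239, 37), (192, 231, 43), (196, 203, 59)]
[497.9708 128.7029 306.3857]
```

```bash
python3 - <<'E'
from h import *
print(delta(tcp(80,9,60),rotp))
E
```

```text
(array([-0.0011,  0.0013,  0.    ]), array([112.2715,  -0.778 ,  86.6918]))
```

Call:
carry_out([
  [0,0,0,40,-0.4,10,-1],
  [0,0,0,85,-0.8,30,-1],
  [0,0,0,112,-0.8,60,-1],
  [0,0,0,112,-0.8,87,-1],
  [0,0,0,112,-0.8,87,-1],
])

```text
clock: 11.88
position: [505.2, 15.9, 218.3]
ee_rot: [0.729, -0.685, -0.001, 0.001]
contact_force: [-0.5, 1.0, 0.9]
gripper_width: 0.2
grasp_force: 0.0
```

```bash
python3 - <<'E'
from h import *
w=get_image("wrist");print(delta(tcp(80,9),rotp),read_state()["contact_force"])
E
```

```text
(array([-0.0018,  0.0006, -0.0009]), array([-0.2692,  0.5029, 60.4438])) [0.1245 0.4114 1.2361]
```

Call:
carry_out([
  [0,0,0,0,0,20,-1],
  [0,0,0,0,0,40,-1],
  [0,0,0,0,0,52,-1],
  [0,0,0,0,0,59,-1],
  [0,0,0,0,0,59,-1],
])

```text
clock: 12.55
position: [506.9, 17.6, 161.3]
ee_rot: [0.73, -0.684, 0.001, -0.001]
contact_force: [0.2, -0.0, -0.1]
gripper_width: -0.2
grasp_force: 0.0
```

```bash
python3 - <<'E'
from h import *
w=get_image("wrist");print(delta(tcp(80,9),rotp),read_state()["contact_force"],read_state()["position"],rotp.inv().apply(-u))
E
```

```text
(array([-0.0037,  0.0007,  0.0008]), array([0.7254, 1.09  , 2.0732])) [ 0.7825  0.0859 -0.5309] [507.081   17.622  161.6303] [ 0.9848 -0.      0.1736]
```

Call:
carry_out([
  [0,0,0,3,0.5,2.5,-1],
  [0,0,0,6,0.7,3,-1],
  [0,0,0,8.5,0.7,3.5,-1],
  [0,0,0,11,0.7,3.9,-1],
  [0,0,0,13,0.7,4.3,-1],
])

```text
clock: 13.22
position: [506.8, 4.3, 156.8]
ee_rot: [0.73, -0.684, 0.001, -0.001]
contact_force: [0.3, 1.4, -0.2]
gripper_width: -0.2
grasp_force: 0.4
```

Call:
carry_out([
  [0,0,0,1,0,0.2,-1],
  [0,0,0,2,0,0.35,-1],
  [0,0,0,3,0,0.5,-1],
  [0,0,0,3,0,0.5,-1],
])

```text
clock: 13.72
position: [507.0, 1.6, 156.3]
ee_rot: [0.73, -0.684, 0.001, -0.001]
contact_force: [-0.1, 2.1, 0.7]
gripper_width: 0.0
grasp_force: 1.1
```

Call:
carry_out([
  [0,0,0,1,0,0.2,-1],
  [0,0,0,2,0,0.35,-1],
  [0,0,0,3,0,0.5,-1],
  [0,0,0,3,0,0.5,-1],
])

```text
clock: 14.22
position: [507.2, -1.5, 155.8]
ee_rot: [0.73, -0.684, 0.001, -0.001]
contact_force: [-0.2, 3.3, 1.3]
gripper_width: 0.2
grasp_force: 1.6
```

Call:
carry_out([
  [0,0,0,1,0,0.2,-1],
  [0,0,0,2,0,0.35,-1],
  [0,0,0,3,0,0.5,-1],
  [0,0,0,3,0,0.5,-1],
])

```text
clock: 14.72
position: [507.4, -4.7, 155.2]
ee_rot: [0.73, -0.684, 0.001, -0.001]
contact_force: [-0.4, 1.3, -0.0]
gripper_width: 0.1
grasp_force: 0.9
```

Call:
carry_out([
  [0,0,0,1,0,0.2,-1],
  [0,0,0,2,0,0.35,-1],
  [0,0,0,2,0,0.35,-1],
])

```text
clock: 15.1
position: [507.5, -6.6, 154.9]
ee_rot: [0.73, -0.684, 0.001, -0.001]
contact_force: [-0.4, 2.0, 0.6]
gripper_width: -0.1
grasp_force: 1.1
```

Call:
carry_out([
  [0,0,0,1,0,0.2,-1],
  [0,0,0,2,0,0.35,-1],
  [0,0,0,2,0,0.35,-1],
])

```text
clock: 15.48
position: [507.7, -8.5, 154.6]
ee_rot: [0.73, -0.684, 0.001, -0.001]
contact_force: [0.6, 3.0, 0.7]
gripper_width: -0.0
grasp_force: 1.4
```

Call:
carry_out([
  [0,0,0,1,0,0.2,-1],
  [0,0,0,2,0,0.35,-1],
  [0,0,0,2,0,0.35,-1],
])

```text
clock: 15.85
position: [507.8, -10.5, 154.2]
ee_rot: [0.73, -0.684, 0.001, -0.001]
contact_force: [-0.0, 3.3, -0.5]
gripper_width: -0.0
grasp_force: 1.6
```

Call:
carry_out([
  [0,0,0,1,0,0.2,-1],
  [0,0,0,2,0,0.35,-1],
  [0,0,0,2,0,0.35,-1],
])

```text
clock: 16.23
position: [508.1, -11.8, 154.0]
ee_rot: [0.73, -0.684, 0.0, -0.002]
contact_force: [-1.3, 7.1, 0.0]
gripper_width: -0.1
grasp_force: 3.3
```

Call:
carry_out([
  [0,0,0,0.7,0,0.15,-1],
  [0,0,0,1.4,0,0.25,-1],
  [0,0,0,1.4,0,0.25,-1],
])

```text
clock: 16.6
position: [508.3, -12.2, 153.9]
ee_rot: [0.73, -0.684, 0.0, -0.003]
contact_force: [-1.5, 10.7, 2.1]
gripper_width: 0.2
grasp_force: 5.6
```

Call:
carry_out([
  [0,0,0,0.7,0,0.12,-1],
  [0,0,0,0.7,0,0.12,-1],
])

```text
clock: 16.85
position: [508.3, -12.4, 153.8]
ee_rot: [0.729, -0.684, -0.0, -0.003]
contact_force: [-2.8, 13.0, 3.2]
gripper_width: 0.1
grasp_force: 6.9
```

```bash
python3 - <<'E'
from h import *
t1,s1=np.load("s7.npy",allow_pickle=True)
t2=get_image("top");s2=get_image("side");np.save("s8.npy",[t2,s2],allow_pickle=True)
s=read_state();print(s["position"],s["contact_force"])
c=s["position"]+R.from_quat(s["ee_rot"]).apply([11,0,14]);print("corner s",-(c-L)@u,"h",(c-L)@n)
for T in (t1,t2):
  for h in (20,29):
    print(h,[(k,int(v.max()),int(v.max()-v.min())) for k in range(96,200,4) for v in [cv2.getRectSubPix(T["color"],(1,1),tuple(map(float,proj(T,L-u*k+n*h)[0])))[0,0].astype(int)]])
E
```

```text
[508.3813 -12.3431 153.8421] [-2.9503 12.653   3.6036]
corner s 109.7583266605995 h 8.401518537302398
20 [(96, 201, 32), (100, 214, 33), (104, 193, 31), (108, 136, 26), (112, 96, 32), (116, 90, 29), (120, 96, 28), (124, 92, 31), (128, 93, 30), (132, 96, 31), (136, 130, 30), (140, 180, 30), (144, 215, 36), (148, 218, 33), (152, 197, 38), (156, 141, 32), (160, 64, 15), (164, 82, 13), (168, 149, 24), (172, 163, 28), (176, 202, 41), (180, 237, 40), (184, 238, 37), (188, 239, 35), (192, 239, 38), (196, 223, 46)]
29 [(96, 213, 33), (100, 213, 33), (104, 180, 27), (108, 114, 30), (112, 84, 39), (116, 86, 43), (120, 89, 39), (124, 89, 42), (128, 85, 40), (132, 90, 39), (136, 128, 32), (140, 183, 33), (144, 213, 34), (148, 206, 36), (152, 176, 49), (156, 104, 35), (160, 55, 8), (164, 137, 24), (168, 181, 32), (172, 189, 35), (176, 231, 44), (180, 239, 38), (184, 238, 38), (188, 239, 37), (192, 231, 43), (196, 203, 59)]
20 [(96, 63, 22), (100, 62, 19), (104, 59, 24), (108, 61, 25), (112, 63, 20), (116, 58, 20), (120, 48, 14), (124, 43, 8), (128, 60, 12), (132, 76, 19), (136, 85, 28), (140, 88, 26), (144, 91, 27), (148, 94, 27), (152, 127, 28), (156, 165, 30), (160, 193, 31), (164, 193, 30), (168, 142, 21), (172, 111, 20), (176, 179, 37), (180, 227, 44), (184, 230, 40), (188, 234, 38), (192, 238, 35), (196, 226, 45)]
29 [(96, 66, 21), (100, 65, 22), (104, 61, 23), (108, 61, 22), (112, 63, 20), (116, 57, 20), (120, 49, 18), (124, 44, 11), (128, 51, 11), (132, 72, 32), (136, 80, 40), (140, 86, 38), (144, 81, 38), (148, 86, 32), (152, 118, 31), (156, 168, 32), (160, 195, 32), (164, 170, 25), (168, 104, 17), (172, 146, 29), (176, 217, 45), (180, 230, 42), (184, 229, 41), (188, 237, 36), (192, 233, 43), (196, 204, 60)]
```

It stopped dead (13 N with almost no motion, and the hanger's end is at the pad's fully-in place). Now I'll back off along the rail and rise.

Call:
carry_out([
  [0,0,0,-2,0,-0.4,-1],
  [0,0,0,-5,0,-1,-1],
  [0,0,0,-15,0,-5,-1],
  [0,0,0,-25,0,-10,-1],
  [0,0,0,-30,0,-30,-1],
])

```text
clock: 17.58
position: [505.2, 15.7, 183.1]
ee_rot: [0.73, -0.684, 0.0, 0.0]
contact_force: [-0.7, 0.3, 0.1]
gripper_width: -0.1
grasp_force: 0.0
```

Call:
carry_out([
  [0,0,0,-5,0,-50,-1],
  [0,0,0,-30,0,-100,-1],
  [0,0,0,-80,0,-130,-1],
  [0,0,0,-130,0,-130,-1],
  [0,0,0,-130,0,-130,-1],
])

```text
clock: 18.2
position: [496.9, 147.8, 314.2]
ee_rot: [0.731, -0.682, 0.001, -0.002]
contact_force: [0.8, 0.2, -0.6]
gripper_width: 0.5
grasp_force: 0.0
```

```bash
python3 - <<'E'
from h import *
t1,s1=np.load("s8.npy",allow_pickle=True)
t2=get_image("top");s2=get_image("side")
s=read_state();print(s["clock"],s["position"],s["contact_force"])
for T in (t1,t2):
  print([(k,int(v.max()),int(v.max()-v.min())) for k in range(104,188,3) for v in [cv2.getRectSubPix(T["color"],(1,1),tuple(map(float,proj(T,L-u*k+n*29)[0])))[0,0].astype(int)]])
r=(slice(170,205),slice(245,275))
d=np.abs(s1["color"][r].astype(int)-s2["color"][r]).max(2);print((d>40).sum(),np.argwhere(d>40)[:8]+[170,245])
E
```

```text
18.3 [496.8681 145.4405 313.6358] [-0.5154 -0.5487 -0.4858]
[(104, 61, 23), (107, 61, 24), (110, 63, 21), (113, 62, 20), (116, 57, 20), (119, 51, 21), (122, 46, 13), (125, 44, 9), (128, 51, 11), (131, 67, 27), (134, 79, 35), (137, 81, 43), (140, 86, 38), (143, 81, 38), (146, 81, 35), (149, 93, 33), (152, 118, 31), (155, 156, 30), (158, 187, 33), (161, 193, 31), (164, 170, 25), (167, 118, 18), (170, 112, 20), (173, 167, 35), (176, 217, 45), (179, 230, 43), (182, 229, 41), (185, 231, 40)]
[(104, 140, 24), (107, 163, 25), (110, 200, 31), (113, 214, 33), (116, 217, 34), (119, 204, 32), (122, 155, 32), (125, 106, 33), (128, 90, 43), (131, 88, 43), (134, 90, 43), (137, 89, 42), (140, 90, 41), (143, 87, 39), (146, 91, 37), (149, 101, 32), (152, 124, 31), (155, 166, 32), (158, 200, 34), (161, 211, 34), (164, 179, 28), (167, 119, 18), (170, 118, 22), (173, 188, 39), (176, 233, 45), (179, 240, 38), (182, 239, 37), (185, 238, 38)]
278 [[170 245]
 [170 246]
 [170 247]
 [170 248]
 [170 249]
 [170 250]
 [170 251]
 [170 252]]
```

The hanger has not moved since I let it go, and its edges show in the same places, so I'm handing in.

```bash
python3 -c "
from bench import *
print(job_done())"
```

```text
the job is handed in; nothing more can be done
None
```

The job is handed in: the hanger rolled down to the shoes, was pushed with about 13 N until the stop's pad felt solid, and stayed there when released; I inferred that the pad is fully in from the force and camera positions.

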